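Hold a specimen in the datum corner of a measuring plate

ROBOT

A 7-joint arm with a two-finger parallel gripper is mounted at the origin on the work surface. World frame = base frame: x ahead of the robot, y to its left, z up, the work surface at z = 0. Lengths are in m, angles in rad, forces in N, time in s.
With the tool pointing down it reaches from about 0.35 to 0.775 m from the base axis. Payload 3.1 kg.
Tool frame: the origin (TCP) lies at the very end of the fingers, on their centre line; the grasp point (between the pads) lies 19 mm behind it (bot.grasp_offset is the distance from the TCP to the grasp point, in m); z points along the fingers, y is the line along which they close (so a half turn about z gives the same grasp; the last joint's range is limited). The gripper opens to 85 mm and grips with 20 to 120 N. Pads are 22 mm wide; open, the fingers measure 114 mm over their backs; the gripper's body (76 mm by 85 mm) begins 54 mm behind the grasp point. The pads swing forward as they close: fully open they stand 13 mm farther back than shut.
Start: joints at [1.256, 0.311, 0.014, 1.512, -0.004, 1.319, -0.027], TCP at [0.148, -0.53, 0.231] pointing down, gripper open.
Joint ranges: [-2.7, 2.7], [-0.3, 1.91], [-1.27, 1.3], [0.12, 2.57], [-1.44, 4.58], [0.2, 2.03], [-3.05, 3.05]. Speed limits (rad/s): [2.79, 2.79, 3.14, 3.14, 3.14, 3.14, 3.14].

INTERFACE

Orientations are given as a rotation vector (axis times angle).
In Python, from plant import bot gives the robot as it stands.
- The arm moves only by the shell command python3 -m pendant 'ROWS' [FORCE]. ROWS is a JSON object of lists of equal length, an entry for each row: "xyz": the shift along the tool's x, y, z in cm, a list of three; "twist": the turn about the tool's z in rad; "grip": the closure in counts, from 0 (fully open) to 255 (shut). A call has 1 to 20 rows; each row shifts and turns the commanded pose from where the row before left it, along the tool's axes as they then stand; what a row does not reach is not made up. A row lasts 1/10 s, in which the tool goes at most 50 mm and 8.59 degrees, less where a joint would pass 70% of its speed; a pose out of reach is approached as far as the arm can. A call is refused whole if a number of a shift passes 5 or a number of a turn 0.15, either way. A call with a gripper value outside its range is refused whole. The fingers move at their own pace and stop on an object; FORCE is the grip in N (left out, the last holds). Time passes only in rows, so rows that do not move let the fingers close. It gives the time, the measured TCP pose, the force, the opening and the grip force at its end, in the units of the state.
- bot.sense(): the state, without advancing time (a new reading comes with each control period).
- bot.camera(name): name is "scene" or "top" or "wrist"; returns (picture, depth): 480x640x3 uint8, blue, green, red; 480x640 float32, m along the optical axis (not along the pixel's ray), 0 where there is no reading.
- bot.camera_params(name): a dict with "fx", "fy", "cx", "cy" (pixels), "k1" (the pictures are not rectified: a ray, as slopes to the right and down, at radius r is drawn at 1 + k1 r^2 times it, then the intrinsics apply), "origin" and "attitude" of the camera in the world. Camera axes: x right, y down, z forward; pixel columns grow to the right and rows downward; lengths in m; the calibration is good to about 2 mm. A picture is of the moment at which its call begins: read the wrist's pose just before it. camera_params takes no time and is no camera call; for the wrist camera it gives the pose at the moment of the call.
- bot.close_job(): hands the job in; it is judged then, once.
The state is a dict: "time": time; "qpos": joint angles; "qvel": joint speeds; "tau": joint torques, N m; "tool_pos": TCP position; "orientation": TCP orientation; "wrist_force": force on the tool from outside, world axes, zero at the start; "moment": the same for the moment, N m; "opening": finger opening in m; "gripper_force": force on a finger pad.
Only numpy, scipy, OpenCV 4.12 (cv2) and the standard library are available. Lean on these libraries where they do the work, as an engineer would, in place of code of your own. Each camera call takes 0.05 s, during which the arm holds its last target. There are 200 camera calls.

TASK

Pick up the green specimen block from the white mat and set it flat on the aluminium measuring plate with its long side along the long blue fence. Push it into the corner so that it presses lightly against both blue fences at once, without ramming them, and finish while still holding it pressed there with the gripper for the measurement; leave the other things where they are.

Things in the scene. Friction and masses are not known exactly. Their poses are not given: they have to be found in the camera images.
- green_mount: rectangular resin-mounted metal specimen: a green block 40 (its x) x 60 (its y, the long side) x 38 mm high with a flat round steel disc 26 mm across set in its top; 0.11 to 0.22 kg. Origin at the centre of its underside, z up. It is the one to seat. It starts on the white mat.
- red_mount: rectangular resin-mounted metal specimen: a red block 40 (its x) x 60 (its y, the long side) x 38 mm high with a flat round steel disc 26 mm across set in its top; 0.11 to 0.22 kg. Origin at the centre of its underside, z up. Bystander on the mat.
- black_mount: rectangular resin-mounted metal specimen: a black block 40 (its x) x 60 (its y, the long side) x 38 mm high with a flat round steel disc 26 mm across set in its top; 0.11 to 0.22 kg. Origin at the centre of its underside, z up. Bystander on the mat.
- bottle: small amber glass dropper bottle with red cap, 44 mm across, 85 mm high, standing on the bench between mat and plate. Origin at the centre of its underside. Bystander.
- dish: white ceramic dish, 70 mm across, 22 mm high, on the bench between mat and plate. Origin at the centre of its underside. Bystander.
- mat: white flat mat, 360 (x) x 130 (y) x 4 mm, fixed to the bench; may be left or right of the robot. The three specimens stand in a row along its x, about 105 mm apart, in any order, their long sides roughly along its y. Origin at the centre of its underside.
- plate: aluminium plate, 160 (x) x 200 (y) x 12 mm, fixed to the bench left or right of the robot, turned up to 0.4 rad. Origin at the centre of its underside; top face at z = 12 mm. Two rigid blue fences stand 10 mm above the top face. A block seated in the corner has its origin at x = 35, y = 45, z = 12 mm in this frame, its y axis parallel to the plate's y (either way round).
- long_fence: long blue fence on the plate, 12 (x) x 150 (y) x 10 mm, along the plate's +x edge; its inner (-x) face is at x = 55 mm in the plate's frame. Origin at the centre of its underside, which lies on the plate's top face; axes as the plate's. Fences and plate are not slippery: friction against the block can take up much of a sideways push.
- short_fence: short blue fence on the plate, 90 (x) x 12 (y) x 10 mm, along the plate's +y edge; its inner (-y) face is at y = 75 mm in the plate's frame. Origin at the centre of its underside, which lies on the plate's top face; axes as the plate's.
- corner (a point): the point on the plate's top face where the planes of the two fences' inner faces meet: x = 55, y = 75, z = 12 mm in the plate's frame; axes as the plate's (+x points into the long fence, +y into the short fence).

How it is judged:
On the way:
1. the green block is lifted clear of the mat (height (world z) of green_mount above 0.03 m and contact force between green_mount and mat below 0.05 N and contact force between green_mount and the fingers above 0.5 N), for 0.2 s.
At the end, for the whole second after the job is handed in: The green block lies flat on the plate (2 mm, 0.05 rad), square to the fences (0.05 rad), long side along the long fence, within 3 mm of its corner seat, pressing on each fence by over 0.5 N, at rest, with the gripper pressing or gripping it by over 1 N (x of green_mount in the frame of corner between -0.023 and -0.017 m and y of green_mount in the frame of corner between -0.033 and -0.027 m and z of green_mount in the frame of corner between -0.002 and 0.002 m and angle between the y axis of green_mount and the y axis of plate, either way round below 0.05 rad and angle between green_mount's own z axis and vertical below 0.05 rad and contact force between green_mount and long_fence above 0.5 N and contact force between green_mount and short_fence above 0.5 N and contact force between green_mount and the fingers above 1 N and linear speed of green_mount below 0.01 m/s); the arm keeps its last pose, push and grip.
It fails at once if a bystander is moved by more than 20 mm (distance of any of red_mount, black_mount, bottle, dish from where it was at the start of the episode above 0.02 m).
It fails at once if a bystander specimen or the bottle is tipped over (angle between any of red_mount, black_mount, bottle, dish's own z axis and vertical above 0.4 rad).
It fails at once if a fence is rammed with more than 60 N (contact force between green_mount and long_fence above 60 N or contact force between green_mount and short_fence above 60 N).
It also fails if it takes over 58 s, if anything falls off the work surface, if the arm or the gripper's body presses on something with over 40 N, if the wrist force passes 120 N, or if a joint passes its speed limit or range.

## Working session

There is one attempt and no reset: what is moved stays moved. The work goes in short steps, Python scripts to look and compute and a shell command to move; the robot and the scene stay as the last step left them, time stands still between calls to the robot, and variables do not carry over. Pictures are saved under pics/ and viewed, at most 10 in all, crops included, and the job is handed in when it is done.

```bash
ls; mkdir -p pics; python3 - <<'E'
from plant import bot
import cv2, numpy as np
s=bot.sense(); print({k:np.round(v,3).tolist() for k,v in s.items()})
for n in("top","scene"):
    p=bot.camera_params(n); print(n,p)
    im,d=bot.camera(n); cv2.imwrite(f"pics/{n}0.png",im); np.save(f"pics/{n}0.npy",d)
E
```

```text
pics
{'time': 0.0, 'qpos': [1.256, 0.312, 0.014, 1.513, -0.004, 1.319, -0.027], 'qvel': [-0.0, -0.001, -0.0, 0.001, 0.001, 0.001, 0.0], 'tau': [-0.0, -37.991, 0.146, -23.059, 0.012, 0.014, -0.0], 'tool_pos': [0.148, -0.529, 0.23], 'orientation': [-3.11, -0.427, 0.001], 'wrist_force': [-0.329, 0.434, 0.644], 'moment': [0.0, 0.013, 0.007], 'gripper_force': 0.0, 'opening': 0.085}
top {'fx': 577.6497780901707, 'fy': 577.6497780901707, 'cx': 323.5489670662533, 'cy': 254.97051560352975, 'k1': -0.051697118886699485, 'origin': array([0.35343039, 0.01682824, 1.02035398]), 'attitude': array([-2.07659465,  2.14181767, -0.16602477])}
scene {'fx': 449.67431173641785, 'fy': 449.67431173641785, 'cx': 320.0061148040189, 'cy': 249.98328443824835, 'k1': -0.012341427111231061, 'origin': array([1.16546051, 0.12187307, 0.58464187]), 'attitude': array([-1.61063382, -1.84752903,  0.83352026])}
```

View pics/top0.png

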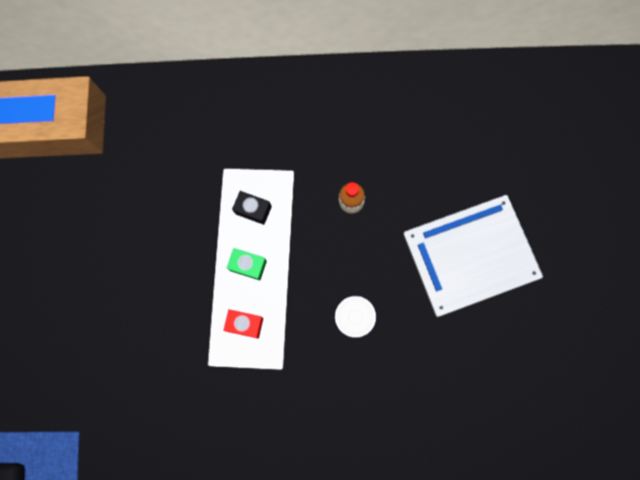

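The top view shows the mat with black (253,207), green (246,263) and red (243,323), the bottle at (352,197), the dish at (356,317), and the plate at (473,255) with its fences at upper and left. Next I convert these to world positions.

```bash
cat > h.py <<'E'
import numpy as np, cv2
from scipy.spatial.transform import Rotation as R
from plant import bot
def KD(p): return np.array([[p["fx"],0,p["cx"]],[0,p["fy"],p["cy"]],[0,0,1]]),np.array([p["k1"],0,0,0,0.])
def world(p,uv,z):
    K,D=KD(p); n=cv2.undistortPoints(np.float64(uv).reshape(-1,1,2),K,D)[:,0]
    r=np.c_[n,np.ones(len(n))]@R.from_rotvec(p["attitude"]).as_matrix().T; o=p["origin"]
    return o+r*((z-o[2])/r[:,2])[:,None]
def pix(p,P):
    K,D=KD(p); M=R.from_rotvec(p["attitude"]).as_matrix().T
    return cv2.projectPoints(np.float64(P).reshape(-1,1,3),M,-M@p["origin"],K,D)[0][:,0]
E
python3 - <<'E'
from h import *
p=bot.camera_params("top"); im=cv2.imread("pics/top0.png"); d=np.load("pics/top0.npy")
print("z-axis",R.from_rotvec(p["attitude"]).as_matrix().round(3).tolist())
def show(n,uv,z): print(n,world(p,uv,z).round(4)[:,:2].tolist())
for n,uv,h in [("black",(251,205),.042),("green",(245,262),.042),("red",(242,323),.042),("dish",(355,317),.022),("cap",(352,189),.085)]:
    show(n,[uv],h); print("  depth z",p["origin"][2]-d[uv[1],uv[0]])
show("mat",[(223,169),(294,171),(283,369),(208,365)],.004)
hsv=cv2.cvtColor(im,cv2.COLOR_BGR2HSV)
def rects(lo,hi,x0,x1,z,n,a=80):
    m=cv2.inRange(hsv,lo,hi); m[:,:x0]=0; m[:,x1:]=0
    for c in cv2.findContours(m,cv2.RETR_EXTERNAL,cv2.CHAIN_APPROX_NONE)[0]:
        if cv2.contourArea(c)>a:
            w=world(p,c[:,0].astype(float),z)[:,:2]; (cx,cy),(ww,hh),an=cv2.minAreaRect((w*1000).astype(np.float32))
            print(n,round(cx,1),round(cy,1),round(ww,1),round(hh,1),round(an,2))
rects((100,150,60),(130,255,255),380,560,.022,"fence")
rects((50,120,60),(80,255,255),200,300,.042,"green")
rects((0,0,110),(180,90,255),390,560,.012,"plate")
rects((0,150,60),(8,255,255),200,300,.042,"red")
E
```

```text
z-axis [[-0.028, -0.982, 0.187], [-0.999, 0.033, 0.027], [-0.033, -0.186, -0.982]]
black [[0.6333, 0.1694]]
  depth z 0.0010202610204923523
green [[0.5316, 0.1802]]
  depth z 0.02049774763090495
red [[0.4265, 0.1857]]
  depth z 0.04246307250959758
dish [[0.4325, -0.0066]]
  depth z 0.009495445461105145
cap [[0.6425, -0.0083]]
  depth z 0.04859126445753459
mat [[0.7155, 0.2275], [0.7062, 0.0952], [0.3477, 0.121], [0.3578, 0.2524]]
fence 516.6 -139.8 85.4 8.9 18.18
fence 596.3 -203.5 8.6 145.9 18.28
green 528.9 178.3 61.3 38.8 70.87
plate 537.5 -218.6 162.9 203.3 18.18
plate 987.4 -261.1 331.7 108.4 87.91
red 425.7 184.2 59.9 35.8 76.37
```

View pics/scene0.png

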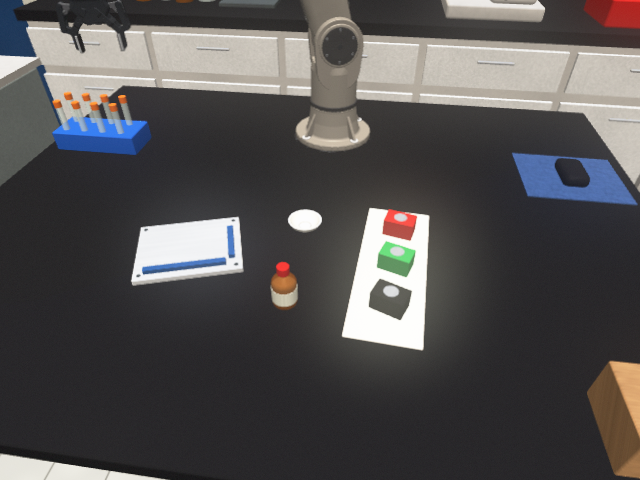

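The scene view matches: long fence on the far (+x) side, short fence on the bottle side, and green in the middle of the row. I'll write a move-calculating helper and pass over the plate first for a close wrist look.

```bash
cat >> h.py <<'E'
def go(pos,ang=None):
    """print translation (tool axes, cm) then twist so that tool y lies along world angle ang (rad, mod pi)"""
    s=bot.sense(); M=R.from_rotvec(s["orientation"]).as_matrix()
    t=(np.array(pos)-s["tool_pos"])@M*100
    print("t",round(s["time"],2),"tcp",s["tool_pos"].round(4),"q7",round(s["qpos"][6],3),"tool z",M[:,2].round(4),"y angle",round(np.arctan2(M[1,1],M[0,1]),4))
    print("shift cm",t.round(3),"len",np.linalg.norm(t).round(2))
    if ang is not None:
        a=np.arctan2(M[1,1],M[0,1]); w=-(ang-a); w=(w+np.pi/2)%np.pi-np.pi/2
        print("twist",round(w,4))
E
python3 - <<'E'
from h import *
s=bot.sense(); print(R.from_rotvec(s["orientation"]).as_matrix().round(3).tolist())
p=bot.camera_params("wrist"); M=R.from_rotvec(p["attitude"]).as_matrix(); print(p["fx"],(p["origin"]-s["tool_pos"]).round(3),M.round(3).tolist())
go([.50,-.18,.30],0.318); 
E
```

```text
[[0.963, 0.269, -0.001], [0.269, -0.963, 0.002], [-0.0, -0.002, -1.0]]
394.8229718781756 [0.066 0.018 0.143] [[0.269, -0.927, -0.261], [-0.963, -0.26, -0.07], [-0.003, 0.271, -0.963]]
t 0.1 tcp [ 0.148  -0.529   0.2303] q7 -0.027 tool z [-7.e-04  2.e-03 -1.e+00] y angle -1.2979
shift cm [ 43.302 -24.14   -6.92 ] len 50.06
twist 1.5257
```

```bash
python3 -m pendant '{"xyz":[[3.94,-2.2,-0.63],[3.94,-2.2,-0.63],[3.94,-2.2,-0.63],[3.94,-2.2,-0.63],[3.94,-2.2,-0.63],[3.94,-2.2,-0.63],[3.94,-2.2,-0.63],[3.94,-2.2,-0.63],[3.94,-2.2,-0.63],[3.94,-2.2,-0.63],[3.94,-2.2,-0.63]],"twist":[0,0,0,0,0,0,0,0,0,0,0],"grip":[0,0,0,0,0,0,0,0,0,0,0]}' 40
python3 -m pendant '{"xyz":[[0,0,0],[0,0,0],[0,0,0],[0,0,0],[0,0,0],[0,0,0],[0,0,0],[0,0,0],[0,0,0],[0,0,0],[0,0,0],[0,0,0],[0,0,0]],"twist":[-0.147,-0.147,-0.147,-0.147,-0.147,-0.147,-0.147,-0.147,-0.147,-0.147,-0.146,0,0],"grip":[0,0,0,0,0,0,0,0,0,0,0,0,0]}'
python3 - <<'E'
from h import *
go([.50,-.18,.30],0.318)
p=bot.camera_params("wrist"); im,d=bot.camera("wrist"); cv2.imwrite("pics/w1.png",im); np.save("pics/w1.npy",d)
import pickle; pickle.dump(p,open("pics/w1.pkl","wb"))
E
```

```text
time: 1.2
tool_pos: [0.5011, -0.1784, 0.3005]
orientation: [-3.112, -0.427, 0.001]
wrist_force: [0.2, -0.1, -0.0]
opening: 0.0853
gripper_force: 0.0
time: 2.5
tool_pos: [0.5001, -0.1799, 0.3002]
orientation: [-1.845, -2.542, 0.0]
wrist_force: [-0.1, 0.2, -0.6]
opening: 0.0853
gripper_force: 0.0
t 2.5 tcp [ 0.5001 -0.1799  0.3002] q7 0.494 tool z [-9.e-04  3.e-04 -1.e+00] y angle 0.3149
shift cm [-0.01  -0.014  0.019] len 0.03
twist -0.0031
```

View pics/w1.png

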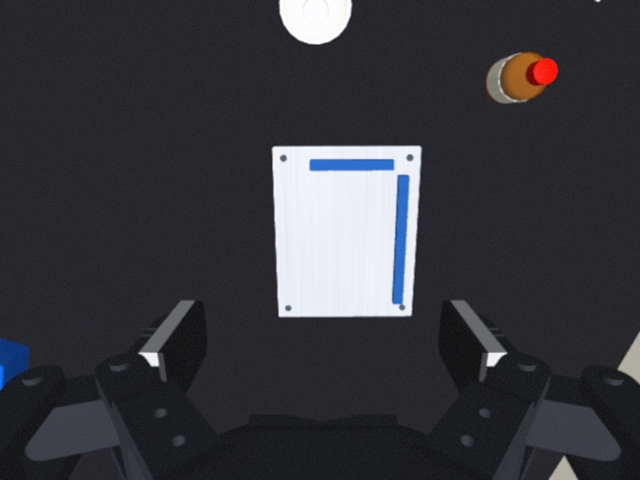

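The plate fills the centre (corners ≈ (273,146), (421,146), (411,316), (279,317)), with the short fence at (352,165) and the long fence at (401,240). Now I fit the plate pose.

```bash
cat > plate.py <<'E'
from h import *; import pickle
from scipy.optimize import least_squares
p=pickle.load(open("pics/w1.pkl","rb")); im=cv2.imread("pics/w1.png"); hsv=cv2.cvtColor(im,cv2.COLOR_BGR2HSV)
def box(m,z):
    c=max(cv2.findContours(m,cv2.RETR_EXTERNAL,cv2.CHAIN_APPROX_NONE)[0],key=cv2.contourArea)
    w=world(p,c[:,0].astype(float),z)[:,:2]; return cv2.minAreaRect((w*1000).astype(np.float32))
b=cv2.inRange(hsv,(100,120,60),(130,255,255)); b[:,:250]=0; b[320:]=0
m1=b.copy(); m1[172:]=0; m1[:,397:]=0; m2=b.copy(); m2[:174]=0
w=cv2.inRange(hsv,(0,0,120),(180,255,255)); w[:,:250]=0; w[:,440:]=0; w[:120]=0; w[330:]=0
for n,m,z in(("short",m1,.022),("long",m2,.022),("plate",cv2.bitwise_or(w,b),.012)): print(n,np.round(np.hstack(box(m,z)),2))
# plate corners picked in picture -> pose
uv=np.float64([[273,146],[421,146],[411.5,316.5],[279,317]]); W=world(p,uv,.012)[:,:2]*1000
L=np.float64([[-80,100],[80,100],[80,-100],[-80,-100]])
f=lambda q:(L@np.array([[np.cos(q[2]),np.sin(q[2])],[-np.sin(q[2]),np.cos(q[2])]])+q[:2]-W).ravel()
r=least_squares(f,[537,-218,.318]); print("plate by corners",r.x.round(3),r.fun.round(1))
E
python3 plate.py
```

```text
short [ 519.19 -141.     87.87    9.44   18.1 ]
long [ 598.6  -205.15   11.48  147.19   18.29]
plate [ 539.77 -219.59  160.68  200.42   18.31]
plate by corners [ 5.40761e+02 -2.19713e+02  3.19000e-01] [-0.5 -0.8  1.   0.2 -0.2  0.4 -0.3  0.1]
```

```bash
python3 - <<'E'
from h import *
go([.529,.170,.24],-0.333)
E
```

```text
t 2.55 tcp [ 0.5002 -0.1799  0.3003] q7 0.495 tool z [-6.e-04  2.e-04 -1.e+00] y angle 0.3154
shift cm [32.368 13.596  6.033] len 35.62
twist 0.6484
```

```bash
python3 -m pendant '{"xyz":[[4.05,1.7,0.75],[4.05,1.7,0.75],[4.05,1.7,0.75],[4.05,1.7,0.75],[4.05,1.7,0.75],[4.05,1.7,0.75],[4.05,1.7,0.75],[4.05,1.7,0.75],[0,0,0],[0,0,0],[0,0,0],[0,0,0],[0,0,0],[0,0,0],[0,0,0]],"twist":[0,0,0,0,0,0,0,0,0.13,0.13,0.13,0.13,0.13,0,0],"grip":[0,0,0,0,0,0,0,0,0,0,0,0,0,0,0]}'
python3 - <<'E'
from h import *
p=bot.camera_params("wrist"); im,d=bot.camera("wrist"); cv2.imwrite("pics/w2.png",im)
hsv=cv2.cvtColor(im,cv2.COLOR_BGR2HSV); m=cv2.inRange(hsv,(45,90,40),(85,255,255))
c=max(cv2.findContours(m,cv2.RETR_EXTERNAL,cv2.CHAIN_APPROX_NONE)[0],key=cv2.contourArea)
print(cv2.boundingRect(c))
r=cv2.minAreaRect((world(p,c[:,0].astype(float),.042)[:,:2]*1000).astype(np.float32)); print("top-plane rect",np.round(np.hstack(r),2))
go([.529,.178,.2],-.333)
E
```

```text
time: 4.05
tool_pos: [0.5282, 0.1705, 0.2405]
orientation: [2.556, 1.826, -0.0]
wrist_force: [-0.8, -0.7, 0.1]
opening: 0.0854
gripper_force: 0.0
(303, 160, 45, 69)
top-plane rect [533.49 180.84  60.12  38.3   70.53]
t 4.1 tcp [0.5282 0.1705 0.2405] q7 -0.844 tool z [-0.e+00 -1.e-04 -1.e+00] y angle -0.3303
shift cm [ 0.736 -0.165  4.054] len 4.12
twist 0.0027
```

View pics/w2.png

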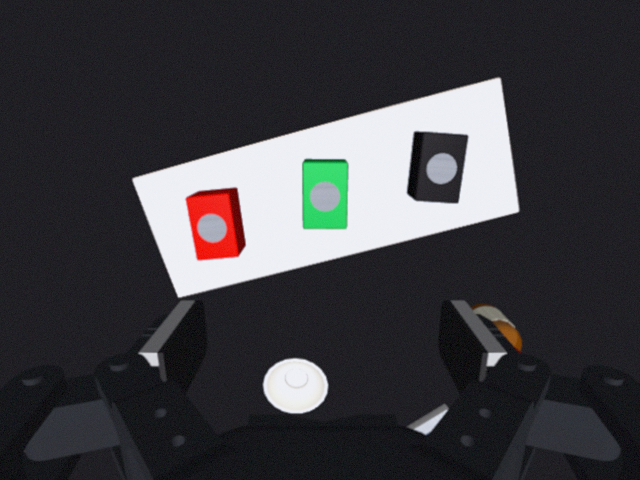

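The green block is at (325,195) with its disc at (325,196). A dark strip at rows 158–163 looks like its far side face, so I check with the disc and the top-face brightness.

```bash
python3 - <<'E'
from h import *
p=bot.camera_params("wrist"); im=cv2.imread("pics/w2.png")
print(im[155:170,335].tolist()); print(im[223:234,335].tolist())
hsv=cv2.cvtColor(im,cv2.COLOR_BGR2HSV)
m=cv2.inRange(hsv,(0,0,80),(180,80,255))[170:224,306:346]; c=max(cv2.findContours(m,cv2.RETR_EXTERNAL,cv2.CHAIN_APPROX_NONE)[0],key=cv2.contourArea)
e=cv2.fitEllipse(c); uv=np.array(e[0])+[306,170]; print(e,uv,world(p,[uv],.042))
m=cv2.inRange(hsv,(45,90,180),(85,255,255)); c=max(cv2.findContours(m,cv2.RETR_EXTERNAL,cv2.CHAIN_APPROX_NONE)[0],key=cv2.contourArea)
print(cv2.boundingRect(c),np.round(np.hstack(cv2.minAreaRect((world(p,c[:,0].astype(float),.042)[:,:2]*1000).astype(np.float32))),2))
E
```

```text
[[245, 240, 237], [246, 241, 239], [245, 238, 237], [227, 216, 213], [118, 126, 108], [36, 84, 14], [44, 112, 11], [75, 161, 29], [94, 197, 44], [110, 220, 57], [113, 221, 55], [113, 221, 57], [112, 221, 56], [113, 221, 55], [109, 220, 54]]
[[102, 214, 46], [98, 210, 41], [99, 211, 39], [101, 212, 44], [94, 205, 36], [118, 195, 89], [204, 217, 184], [243, 237, 236], [246, 239, 238], [245, 240, 238], [245, 240, 239]]
((18.69013786315918, 26.065900802612305), (28.321752548217773, 28.658395767211914), 97.567138671875) [324.69013786 196.0659008 ] [[0.53299025 0.17981776 0.042     ]]
(303, 163, 45, 66) [533.05 179.69  57.59  38.3   70.55]
```

```bash
python3 - <<'E'
from h import *
go([.533,.1798,.016],-.3395)
E
```

```text
t 4.1 tcp [0.5282 0.1705 0.2405] q7 -0.844 tool z [-0.e+00 -1.e-04 -1.e+00] y angle -0.3303
shift cm [ 1.038  0.155 22.454] len 22.48
twist 0.0092
```

```bash
python3 -m pendant '{"xyz":[[0.52,0.08,1.0],[0.52,0.07,3.45],[0,0,4],[0,0,4],[0,0,4],[0,0,2],[0,0,0],[0,0,0],[0,0,0]],"twist":[0.009,0,0,0,0,0,0,0,0],"grip":[70,70,70,70,70,70,70,70,70]}'
python3 - <<'E'
from h import *
go([.533,.1798,.016],-.3395)
print(bot.sense()["opening"])
im,d=bot.camera("wrist"); cv2.imwrite("pics/w3.png",im)
E
```

```text
time: 5.0
tool_pos: [0.5345, 0.1807, 0.0577]
orientation: [2.565, 1.812, 0.005]
wrist_force: [-0.1, -0.5, 0.5]
opening: 0.0613
gripper_force: 0.0
t 5.0 tcp [0.5345 0.1807 0.0577] q7 -0.96 tool z [ 0.0032  0.0015 -1.    ] y angle -0.3407
shift cm [-0.147 -0.117  4.172] len 4.18
twist -0.0012
0.061265862998749344
```

View pics/w3.png

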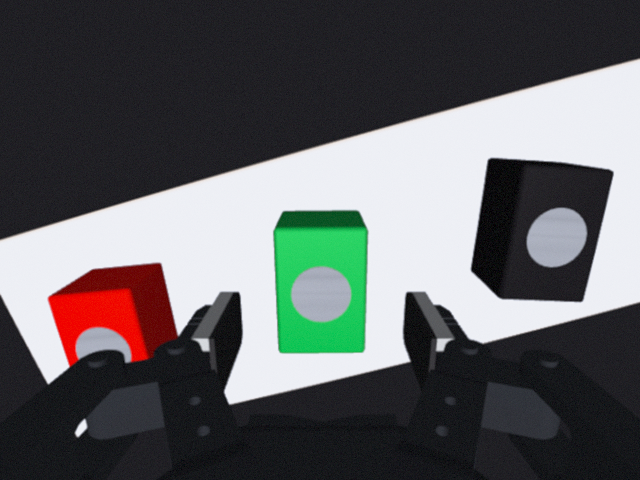

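Fingers straddle the green block symmetrically (block 276–366, centre 320, pads at 240/405). Go down and grip.

```bash
python3 -m pendant '{"xyz":[[-0.1,-0.1,1.4],[0,0,1.4],[0,0,1.35],[0,0,0],[0,0,0]],"twist":[0,0,0,0,0],"grip":[70,70,70,70,70]}'
python3 -m pendant '{"xyz":[[0,0,0],[0,0,0],[0,0,0],[0,0,0],[0,0,0],[0,0,0],[0,0,0]],"twist":[0,0,0,0,0,0,0],"grip":[255,255,255,255,255,255,255]}' 40
python3 -m pendant '{"xyz":[[0,0,-0.5],[0,0,-2],[0,0,-4],[0,0,-4],[0,0,-4],[0,0,0],[0,0,0]],"twist":[0,0,0,0,0,0,0],"grip":[255,255,255,255,255,255,255]}'
python3 - <<'E'
from h import *
go([.5589,-.1657,.16],.319)
E
```

```text
time: 5.55
tool_pos: [0.5312, 0.179, 0.0137]
orientation: [-2.565, -1.812, 0.003]
wrist_force: [0.2, 1.1, 0.9]
opening: 0.0618
gripper_force: 0.0
time: 6.25
tool_pos: [0.5325, 0.1795, 0.0153]
orientation: [2.566, 1.812, 0.003]
wrist_force: [1.3, 0.8, 5.4]
opening: 0.0392
gripper_force: 42.6
time: 6.95
tool_pos: [0.5313, 0.1789, 0.1596]
orientation: [2.566, 1.812, -0.001]
wrist_force: [0.0, 0.0, -2.8]
opening: 0.0393
gripper_force: 42.0
t 6.95 tcp [0.5313 0.1789 0.1596] q7 -0.902 tool z [-4.e-04 -6.e-04 -1.e+00] y angle -0.3409
shift cm [-3.1554e+01  1.4123e+01 -2.4000e-02] len 34.57
twist -0.6599
```

```bash
python3 -m pendant '{"xyz":[[-4.0,1.7,0],[-4.0,1.7,0],[-4.0,1.7,0],[-4.0,1.7,0],[-4.0,1.7,0],[-4.0,1.7,0],[-4.0,1.7,0],[-4.0,1.7,0],[0,0,0],[0,0,0],[0,0,0],[0,0,0],[0,0,0],[0,0,0],[0,0,0]],"twist":[0,0,0,0,0,0,0,0,-0.132,-0.132,-0.132,-0.132,-0.132,0,0],"grip":[255,255,255,255,255,255,255,255,255,255,255,255,255,255,255]}'
python3 - <<'E'
from h import *
go([.5542,-.1779,.035],.319)
p=bot.camera_params("wrist"); im,d=bot.camera("wrist"); cv2.imwrite("pics/w4.png",im)
import pickle; pickle.dump(p,open("pics/w4.pkl","wb"))
E
```

```text
time: 8.45
tool_pos: [0.5514, -0.1677, 0.1575]
orientation: [-1.841, -2.54, 0.002]
wrist_force: [-0.6, 0.4, -2.3]
opening: 0.0396
gripper_force: 42.0
t 8.45 tcp [ 0.5514 -0.1677  0.1575] q7 0.356 tool z [-0.0042  0.0013 -1.    ] y angle 0.3164
shift cm [-1.0840e+00 -8.0000e-03  1.2245e+01] len 12.29
twist -0.0026
```

View pics/w4.png

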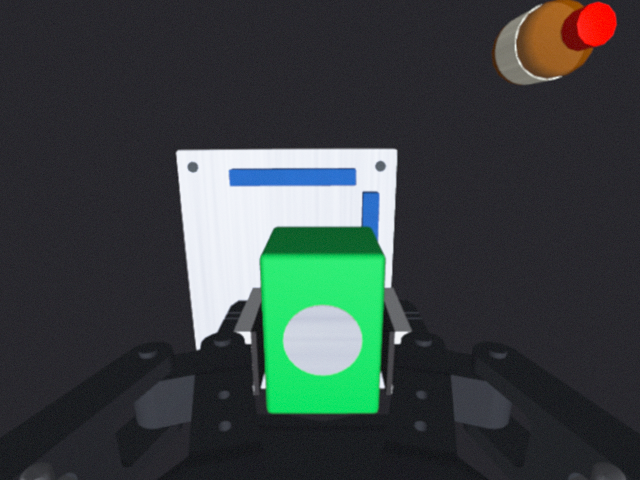

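The block (top face 262–384 × 253–412, disc at (322,340)) is held square, with the plate beyond. Now I check the block-in-hand offset and re-check the plate's corners against the estimate.

```bash
python3 - <<'E'
from h import *; import pickle
p=pickle.load(open("pics/w4.pkl","rb")); im=cv2.imread("pics/w4.png"); hsv=cv2.cvtColor(im,cv2.COLOR_BGR2HSV)
m=cv2.inRange(hsv,(0,0,120),(180,80,255)); m[:290]=0;m[390:]=0;m[:,:272]=0;m[:,372:]=0
c=max(cv2.findContours(m,cv2.RETR_EXTERNAL,cv2.CHAIN_APPROX_NONE)[0],key=cv2.contourArea); e=cv2.fitEllipse(c); print("disc",e)
s=bot.sense(); M=R.from_rotvec(s["orientation"]).as_matrix()
b=world(p,[e[0]],.1845)[0]; print("block in tool mm",((b-s["tool_pos"])@M*1000).round(1), b.round(4))
mg=cv2.inRange(hsv,(45,90,170),(85,255,255)); c=max(cv2.findContours(mg,cv2.RETR_EXTERNAL,cv2.CHAIN_APPROX_NONE)[0],key=cv2.contourArea)
print("block rect",np.round(np.hstack(cv2.minAreaRect((world(p,c[:,0].astype(float),.1845)[:,:2]*1000).astype(np.float32))),2))
q=np.array([.5398,-.2195]);a=.319; Q=np.array([[np.cos(a),-np.sin(a)],[np.sin(a),np.cos(a)]])
def loc(uv,z): return (((world(p,uv,z)[:,:2]-q)@Q)*1000).round(1).tolist()
print("plate corners local", loc([[177,149.5],[397,149.5]],.012),"short fence inner/outer",loc([[292,186],[292,169]],.022),"long fence inner, outer",loc([[362,205],[379,205]],.022))
print("block local",((b[:2]-q)@Q*1000).round(1))
E
```

```text
disc ((322.25445556640625, 339.6883239746094), (69.03303527832031, 77.70095825195312), 89.62659454345703)
block in tool mm [  1.3  -1.  -26.5] [ 0.5505 -0.1669  0.1845]
block rect [ 550.42 -166.61   38.91   58.17   18.07]
plate corners local [[-78.5, 100.0], [79.8, 99.2]] short fence inner/outer [[4.8, 74.5], [5.1, 86.4]] long fence inner, outer [[54.6, 60.7], [66.8, 60.7]]
block local [26.7 46.6]
```

```bash
python3 -m pendant '{"xyz":[[-1.2,0,1],[0,0,3],[0,0,3],[0,0,3],[0,0,1.5],[0,0,0.7],[0,0,0],[0,0,0],[0,0,0]],"twist":[-0.002,0,0,0,0,0,0,0,0],"grip":[255,255,255,255,255,255,255,255,255]}'
python3 - <<'E'
from h import *
go([.5505,-.178,.0233],.319); print(bot.sense()["wrist_force"])
E
```

```text
time: 9.4
tool_pos: [0.5582, -0.1795, 0.0392]
orientation: [1.836, 2.545, 0.002]
wrist_force: [0.4, 0.9, -2.3]
opening: 0.0393
gripper_force: 41.9
t 9.4 tcp [ 0.5582 -0.1795  0.0392] q7 0.311 tool z [ 0.0033 -0.001  -1.    ] y angle 0.321
shift cm [ 0.393 -0.687  1.592] len 1.78
twist 0.002
[ 0.42746464  0.85913772 -2.32391065]
```

```bash
python3 -m pendant '{"xyz":[[0,-0.2,0.4],[0,0,0.4],[0,0,0.4],[0,0,0],[0,0,0],[0,0,0]],"twist":[0,0,0,0,0,0],"grip":[255,255,255,255,255,255]}'
python3 -m pendant '{"xyz":[[0,0,0.1],[0,0,0.1],[0,0,0],[0,0,0]],"twist":[0,0,0,0],"grip":[255,255,255,255]}'
python3 -m pendant '{"xyz":[[0,0,0.1],[0,0,0],[0,0,0]],"twist":[0,0,0],"grip":[255,255,255]}'
python3 -c "
from h import *
go([.5505,-.178,.0233],.319)"
```

```text
time: 10.0
tool_pos: [0.555, -0.1799, 0.0257]
orientation: [1.838, 2.548, 0.0]
wrist_force: [0.2, -0.6, -2.1]
opening: 0.0394
gripper_force: 41.9
time: 10.4
tool_pos: [0.5548, -0.1799, 0.0235]
orientation: [-1.838, -2.548, 0.0]
wrist_force: [-0.5, -0.2, -1.6]
opening: 0.0393
gripper_force: 41.9
time: 10.7
tool_pos: [0.555, -0.1799, 0.0233]
orientation: [1.837, 2.548, -0.0]
wrist_force: [-1.9, 0.6, 5.3]
opening: 0.0392
gripper_force: 42.7
t 10.7 tcp [ 0.555  -0.1799  0.0233] q7 0.303 tool z [ 3.e-04 -4.e-04 -1.e+00] y angle 0.3211
shift cm [ 0.325 -0.363 -0.001] len 0.49
twist 0.0021
```

Light contact with the plate. Ease off slightly, then approach both fences.

```bash
python3 -m pendant '{"xyz":[[0,0,-0.05],[0.3,0.2,0],[0.3,0.2,0],[0.2,0.2,0],[0,0,0],[0,0,0],[0,0,0]],"twist":[0.002,0,0,0,0,0,0],"grip":[255,255,255,255,255,255,255]}'
python3 - <<'E'
from h import *
go([.5589,-.1657,.0233],.319)
s=bot.sense();M=R.from_rotvec(s["orientation"]).as_matrix();print((s["wrist_force"]@M).round(1))
p=bot.camera_params("wrist"); im,d=bot.camera("wrist"); cv2.imwrite("pics/w5.png",cv2.resize(im[100:420,160:480],None,fx=1.8,fy=1.8))
E
```

```text
time: 11.4
tool_pos: [0.5588, -0.1698, 0.0233]
orientation: [1.839, 2.546, 0.002]
wrist_force: [1.2, -0.4, 1.0]
opening: 0.0393
gripper_force: 42.5
t 11.4 tcp [ 0.5588 -0.1698  0.0233] q7 0.284 tool z [ 1.5e-03  7.0e-04 -1.0e+00] y angle 0.3197
shift cm [ 0.383  0.135 -0.001] len 0.41
twist 0.0007
[-0.8  1.  -1. ]
```

View pics/w5.png

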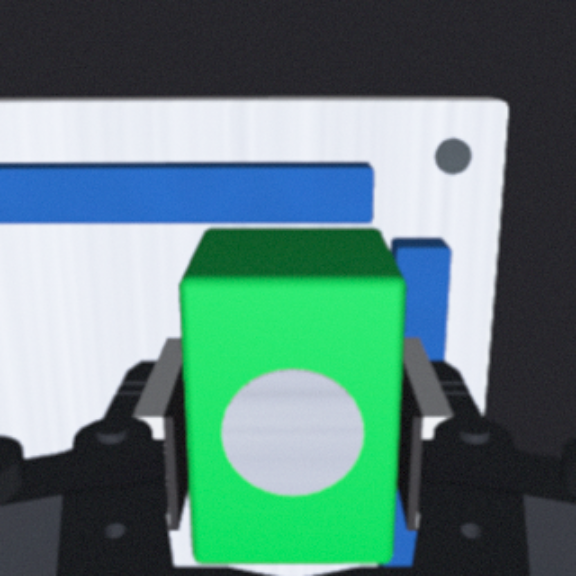

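Gaps of about 2–3 mm remain to both fences and the block is square. I'll close in small steps.

```bash
cat > f.py <<'E'
from h import *
s=bot.sense();M=R.from_rotvec(s["orientation"]).as_matrix();d=s["tool_pos"][:2]-[.5398,-.2195];a=.319
print("F tool",(s["wrist_force"]@M).round(1),"tcp plate mm",(d@np.array([[np.cos(a),-np.sin(a)],[np.sin(a),np.cos(a)]])*1000).round(2),"z",round(s["tool_pos"][2],4),"ang",round(np.arctan2(M[1,1],M[0,1]),4),"t",round(s["time"],2))
E
python3 -m pendant '{"xyz":[[0.1,0,0],[0.1,0,0],[0,0,0],[0,0,0]],"twist":[0,0,0,0],"grip":[255,255,255,255]}' >/dev/null; python3 f.py
python3 -m pendant '{"xyz":[[0.05,0,0],[0,0,0],[0,0,0]],"twist":[0,0,0],"grip":[255,255,255]}' >/dev/null; python3 f.py
python3 -m pendant '{"xyz":[[0.05,0,0],[0,0,0],[0,0,0]],"twist":[0,0,0],"grip":[255,255,255]}' >/dev/null; python3 f.py
```

```text
F tool [-1.8  1.4 -3.2] tcp plate mm [32.94 42.55] z 0.0233 ang 0.3188 t 11.85
F tool [-2.6  0.4 -4.6] tcp plate mm [32.79 42.99] z 0.0233 ang 0.3188 t 12.15
F tool [-2.8  0.3 -4.9] tcp plate mm [32.69 43.4 ] z 0.0233 ang 0.3188 t 12.45
```

```bash
python3 -m pendant '{"xyz":[[0.05,0,0],[0,0,0],[0,0,0]],"twist":[0,0,0],"grip":[255,255,255]}' >/dev/null; python3 f.py
python3 -m pendant '{"xyz":[[0.05,0,0],[0,0,0],[0,0,0]],"twist":[0,0,0],"grip":[255,255,255]}' >/dev/null; python3 f.py
python3 -m pendant '{"xyz":[[0.05,0,0],[0,0,0],[0,0,0]],"twist":[0,0,0],"grip":[255,255,255]}' >/dev/null; python3 f.py
```

```text
F tool [-3.2 -0.2 -5.8] tcp plate mm [32.62 43.7 ] z 0.0233 ang 0.3187 t 12.75
F tool [-4.6  0.7 -4.6] tcp plate mm [32.66 43.73] z 0.0233 ang 0.3186 t 13.05
F tool [-5.5 -0.1 -4.6] tcp plate mm [32.66 43.75] z 0.0234 ang 0.3184 t 13.35
```

Short-fence contact (TCP stalled at y 43.7, force rising). Now towards the long fence.

```bash
python3 -m pendant '{"xyz":[[0.05,0.1,0],[0,0.1,0],[0,0,0],[0,0,0]],"twist":[0,0,0,0],"grip":[255,255,255,255]}' >/dev/null; python3 f.py
python3 -m pendant '{"xyz":[[0,0.05,0],[0,0,0],[0,0,0]],"twist":[0,0,0],"grip":[255,255,255]}' >/dev/null; python3 f.py
python3 -m pendant '{"xyz":[[0,0.05,0],[0,0,0],[0,0,0]],"twist":[0,0,0],"grip":[255,255,255]}' >/dev/null; python3 f.py
python3 -m pendant '{"xyz":[[0,0.05,0],[0,0,0],[0,0,0]],"twist":[0,0,0],"grip":[255,255,255]}' >/dev/null; python3 f.py
python3 -m pendant '{"xyz":[[0,0.05,0],[0,0,0],[0,0,0]],"twist":[0,0,0],"grip":[255,255,255]}' >/dev/null; python3 f.py
```

```text
F tool [-5.5 -3.5 -8. ] tcp plate mm [32.71 43.75] z 0.0233 ang 0.3179 t 13.75
F tool [-5.  -3.7 -9. ] tcp plate mm [32.72 43.76] z 0.0233 ang 0.3179 t 14.05
F tool [-5.3 -5.  -9.5] tcp plate mm [32.76 43.75] z 0.0234 ang 0.3178 t 14.35
F tool [-5.2 -6.3 -9.7] tcp plate mm [32.75 43.74] z 0.0234 ang 0.3177 t 14.65
F tool [ -5.6  -6.8 -10.9] tcp plate mm [32.76 43.76] z 0.0234 ang 0.3176 t 14.95
```

TCP x stalled 1–2 mm short of the expected seat, which suggests stiction from pressing on the plate (11 N). Relieve z and look again.

```bash
python3 -m pendant '{"xyz":[[0,0,-0.1],[0,0,0],[0,0,0]],"twist":[0,0,0],"grip":[255,255,255]}' >/dev/null; python3 f.py
python3 -m pendant '{"xyz":[[0,0,-0.1],[0,0,0],[0,0,0]],"twist":[0,0,0],"grip":[255,255,255]}' >/dev/null; python3 f.py
python3 - <<'E'
from h import *; import pickle
p=bot.camera_params("wrist"); im,d=bot.camera("wrist"); cv2.imwrite("pics/w6r.png",im); pickle.dump(p,open("pics/w6.pkl","wb")); cv2.imwrite("pics/w6.png",cv2.resize(im[190:440,250:450],None,fx=2.4,fy=2.4,interpolation=cv2.INTER_CUBIC))
E
python3 f.py
```

```text
F tool [-5.6 -5.2 -6.8] tcp plate mm [32.79 43.79] z 0.0234 ang 0.3177 t 15.25
F tool [-6.9 -2.3 -1.8] tcp plate mm [32.82 43.78] z 0.0235 ang 0.3178 t 15.55
F tool [-6.1 -3.1 -1.2] tcp plate mm [32.8 43.8] z 0.0235 ang 0.3179 t 15.6
```

View pics/w6.png

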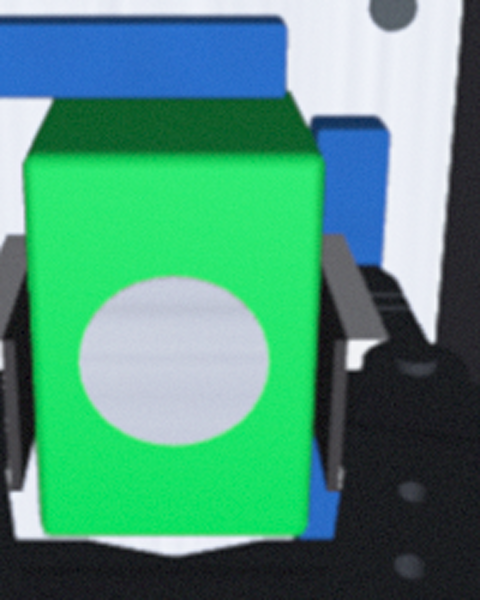

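The short fence is touched (block foot meets it at crop row 95), but about 2 mm still separates block and long fence (crop x 298 vs 313). Friction is holding it. I'll ease the short-fence push and then push towards the long fence.

```bash
python3 -m pendant '{"xyz":[[-0.15,0,0],[-0.1,0,0],[0,0,0],[0,0,0]],"twist":[0,0,0,0],"grip":[255,255,255,255]}' >/dev/null; python3 f.py
python3 -m pendant '{"xyz":[[0,0.05,0],[0,0,0],[0,0,0]],"twist":[0,0,0],"grip":[255,255,255]}' >/dev/null; python3 f.py
python3 -m pendant '{"xyz":[[0,0.05,0],[0,0,0],[0,0,0]],"twist":[0,0,0],"grip":[255,255,255]}' >/dev/null; python3 f.py
```

```text
F tool [-3.7 -1.4  2.8] tcp plate mm [35.26 43.78] z 0.0237 ang 0.3194 t 16.0
F tool [-4.1 -3.8  5.5] tcp plate mm [35.67 43.79] z 0.024 ang 0.3191 t 16.3
F tool [-3.3 -4.   4.4] tcp plate mm [35.69 43.77] z 0.024 ang 0.319 t 16.6
```

Now at the long fence too (x 35.7, stalled). Lower it back onto the plate and press a little more on both.

```bash
python3 -m pendant '{"xyz":[[0,0,0.1],[0,0,0.05],[0,0,0],[0,0,0]],"twist":[0,0,0,0],"grip":[255,255,255,255]}' >/dev/null; python3 f.py
python3 -m pendant '{"xyz":[[0.05,0.05,0],[0.05,0.05,0],[0,0,0],[0,0,0]],"twist":[0,0,0,0],"grip":[255,255,255,255]}' >/dev/null; python3 f.py
python3 -m pendant '{"xyz":[[0.05,0.05,0],[0.05,0.05,0],[0,0,0],[0,0,0]],"twist":[0,0,0,0],"grip":[255,255,255,255]}' >/dev/null; python3 f.py
```

```text
F tool [-2.8 -7.1 -1.3] tcp plate mm [35.71 43.74] z 0.0236 ang 0.3188 t 17.0
F tool [-3.7 -8.4 -1.5] tcp plate mm [35.73 43.8 ] z 0.0236 ang 0.3184 t 17.4
F tool [-4.1 -9.4 -3.2] tcp plate mm [35.74 43.76] z 0.0237 ang 0.3177 t 17.8
```

```bash
python3 -m pendant '{"xyz":[[0.05,0,0],[0.05,0,0],[0.05,0,0],[0.05,0,0],[0,0,0],[0,0,0]],"twist":[0,0,0,0,0,0],"grip":[255,255,255,255,255,255]}' >/dev/null; python3 f.py
python3 -m pendant '{"xyz":[[0.05,0,0],[0.05,0,0],[0.05,0,0],[0,0,0],[0,0,0]],"twist":[0,0,0,0,0],"grip":[255,255,255,255,255]}' >/dev/null; python3 f.py
```

```text
F tool [-7.7 -8.3 -1.3] tcp plate mm [35.71 43.8 ] z 0.0237 ang 0.3169 t 18.4
F tool [-9.2 -7.4 -1. ] tcp plate mm [35.71 43.88] z 0.0238 ang 0.3163 t 18.9
```

```bash
python3 -m pendant '{"xyz":[[0.05,0.05,0.03],[0.05,0.05,0],[0.05,0.05,0],[0,0.05,0],[0,0,0],[0,0,0]],"twist":[0,0,0,0,0,0],"grip":[255,255,255,255,255,255]}' >/dev/null; python3 f.py
python3 -m pendant '{"xyz":[[0,0,0],[0,0,0],[0,0,0],[0,0,0],[0,0,0],[0,0,0],[0,0,0],[0,0,0]],"twist":[0,0,0,0,0,0,0,0],"grip":[255,255,255,255,255,255,255,255]}'; python3 f.py
python3 - <<'E'
from h import *
im,d=bot.camera("wrist"); cv2.imwrite("pics/w7.png",cv2.resize(im[190:440,250:450],None,fx=2.4,fy=2.4,interpolation=cv2.INTER_CUBIC))
E
```

```text
F tool [-10.7 -11.2  -4.9] tcp plate mm [35.76 43.91] z 0.0238 ang 0.3154 t 19.5
time: 20.3
tool_pos: [0.56, -0.1666, 0.0238]
orientation: [1.845, 2.542, -0.02]
wrist_force: [-7.6, -13.2, 3.7]
opening: 0.0394
gripper_force: 42.9
F tool [-10.2 -11.4  -3.5] tcp plate mm [35.71 43.87] z 0.0238 ang 0.3153 t 20.3
```

View pics/w7.png

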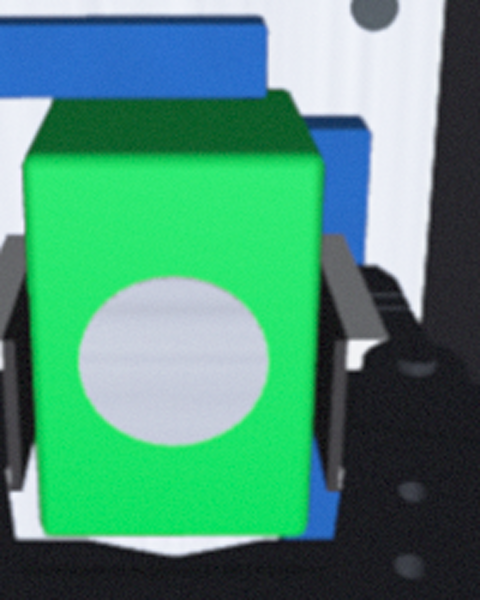

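The block is now flush with both fences: its foot meets the short fence at row 95, and the long fence edge disappears behind the block at x≈310. Forces are steady at about 10 and 11 N, so I hand in.

```bash
python3 -c "
from plant import bot
print(bot.close_job())"; python3 f.py
```

```text
the job is handed in; nothing more can be done
None
the job is handed in; nothing more can be done
```

I handed the job in with the green block seated in the corner, still gripped and pushed with about 10 N towards the short fence and 11 N towards the long one; friction takes some of that, and the hand-in returned no verdict.

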